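# Lock the clamp handle onto the welding fixture

### The arm

A 6-joint arm with a two-finger parallel gripper is mounted at the origin on the work surface. World frame = base frame: x ahead of the robot, y to its left, z up, the work surface at z = 0. Lengths are in m, angles in degrees, forces in N, time in s.
With the tool pointing down it reaches from about 0.25 to 0.725 m from the base axis. Payload 9.7 kg.
Tool frame: the origin (TCP) lies on the centre line of the jaws, within the pads' length; the fingertips stand 19 mm ahead of it and the grasp point (between the pads) is the TCP (bot.tcp_to_tips is the z of the fingertips in the tool frame, in m); z points along the fingers, y is the line along which they close (so a half turn about z gives the same grasp; the last joint's range is limited). The gripper opens to 85 mm and grips with 20 to 120 N. Pads are 22 mm wide; open, the fingers measure 114 mm over their backs; the gripper's body (76 mm by 85 mm) begins 54 mm behind the grasp point. The pads swing forward as they close: fully open they stand 13 mm farther back than shut.
Start: joints at [74.255, 4.979, 10.078, 95.1, 0, 90], TCP at [0.149, 0.529, 0.219] pointing down, gripper open.
Joint ranges: [-179.16, 179.16], [-48.56, 103.87], [-65.8, 70.77], [-126.05, 130.52], [-82.76, 87.17], [-180, 180]. Speed limits (degrees/s): [127.2, 127.2, 147.25, 180, 180, 180].

### API

Orientations are given as [roll, pitch, yaw] about the fixed x, y, z axes, in that order (R = Rz(yaw) Ry(pitch) Rx(roll)).
In Python, from workcell import bot gives the robot as it stands. The module is installed in compiled form; this text tells all that it offers.
- The arm moves only by the tool play_rows, never from a script. Its argument "increments" is a list of rows, each an object with "slide": the shift along the tool's x, y, z in mm, a list of three; "angular": the turn, a rotation vector about the tool's x, y, z in degrees, a list of three; "claw": the opening, from -1 (shut) to 1 (fully open). In form: [{"slide": [x, y, z], "angular": [rx, ry, rz], "claw": claw}, ...]. A call has 1 to 8 rows; each row shifts and turns the commanded pose from where the row before left it, along the tool's axes as they then stand; what a row does not reach is not made up. A row lasts 1/10 s, in which the tool goes at most 50 mm and 8.59 degrees, less where a joint would pass 70% of its speed; a pose out of reach is approached as far as the arm can. A call is refused whole if a number of a shift passes 50 or a number of a turn 8.59, either way. A call with a gripper value outside its range is refused whole. The fingers move at their own pace and stop on an object; "squeeze" is the grip in N (left out, the last holds). Time passes only in rows, so rows that do not move let the fingers close. It gives the time, the measured TCP pose, the force, the opening and the grip force at its end, in the units of the state.
- bot.get_obs(): the state, without advancing time (a new reading comes with each control period).
- bot.camera(name): name is "scene" or "top" or "wrist"; returns the picture (420x560x3 uint8, red, green, blue); there is no depth.
- bot.camera_info(name): a dict with "fovy" (degrees; the focal length in pixels is half the picture's height over the tangent of half this angle, whatever the lens; pixels are square), "cx", "cy" (the principal point, pixels), "R" (3x3) and "t" (3): a world point X has camera coordinates R X + t. Camera axes: x right, y down, z forward; pixel columns grow to the right and rows downward; lengths in m; the calibration is good to about 2 mm. The wrist camera is an equidistant fisheye: a pixel r from the principal point sees the ray r / f radians off the axis. A picture is of the moment at which its call begins: read the wrist's pose just before it. camera_info takes no time and is no camera call; for the wrist camera it gives the pose at the moment of the call.
- bot.job_done(): hands the job in; it is judged then, once.
The state is a dict: "time": time; "q": joint angles; "qd": joint speeds; "joint_efforts": joint torques, N m; "ee_pos": TCP position; "tcp_rot": TCP orientation; "wrist_force": force on the tool from outside, world axes, zero at the start; "torque": the same for the moment, N m; "opening": finger opening in m; "grasp_force": force on a finger pad.
Only numpy, scipy, OpenCV 4.12 (cv2) and the standard library are available. Lean on these libraries where they do the work, as an engineer would, in place of code of your own. Each camera call takes 0.05 s, during which the arm holds its last target. There are 200 camera calls.

### The job

Put the loose tubular handle back on the upright post of the welding fixture's clamp: slide it down fully home and twist it until the post's spring button pops out through the hole in the tube, so that it is locked on. Do it gently by feel, never pressing it down on the fixture with more than about 3 kg, and leave the other things on the bench where they are; let go of the handle once it is locked.

Things in the scene. Friction and masses are not known exactly. Their poses are not given: they have to be found in the camera images.
- handle_mid (a point): Centre of the loose clamp handle, on its axis half-way up (55 mm above the rim of its mouth): an aluminium tube 70 mm high standing on its open mouth, with a black paddle on its closed top. z points up, x to the side with the button hole. Tube 32 mm outside, bore 24 mm, 64 mm deep; 46 mm collar, 10 mm high, at the mouth, belled inside from 37 to 24 mm. About 0.2 kg.
- handle_grip (a point): Centre of the handle's paddle grip on the tube's axis, 90 mm above the rim; axes as handle_mid. The paddle is flat and upright, 40 mm high, 14 mm thick (along y) and 60 mm long (along x): it reaches 36 mm to the hole's side (+x) and 24 mm to the other.
- handle_hole (a point): Centre of the button hole in the handle's tube wall, 25 mm above the rim, on the +x side, 14 mm off the axis; about 9.5 mm wide and 10 mm high.
- post_foot (a point): Centre of the flat shoulder disc (54 mm across) at the foot of the fixture's upright steel post, 50 mm above the bench; z up, x and y the fixture's. The fixture is bolted down: grey 220 x 190 mm base, blue plate; only the post is above the disc. A handle fully home has its rim on this disc, handle_mid 55 mm above this point.
- post_top (a point): Centre of the post's bevelled top, 60 mm above post_foot; axes the fixture's. The post is 22 mm in diameter. The brass button stands out of its side 25 mm above post_foot, 8 mm thick, rounded end 17.5 mm from the post's axis. It faces the fixture's +x give or take up to 0.5 rad (30 degrees), an angle that is not measured. The post itself does not turn.
- button (a joint): How far the spring button is pressed into the post (m): 0 = fully out (free, or popped through the hole), about 0.004 (0.0035 to 0.0055, as the tube sits loosely) while the bore's wall holds it in, 0.007 at its stop. Its spring pushes with 2.4 N when out, about 4 N when held in. The bell mouth presses it in as the tube slides down; it drags on the sliding and turning tube with several N.
- horn_mid (a point): Bystander: centre of a stepped aluminium welding horn, 52 mm across its foot, 60 mm high, standing on the bench. Leave it alone.
- tin_mid (a point): Bystander: centre of a grey tin, 56 mm across, 60 mm high, standing on the bench. Leave it alone.
- wrench: Bystander: a steel wrench lying flat on the bench. Leave it alone.

How it is judged (in metres and radians):
On the way:
1. the handle slides down over the post and presses the button in (value of joint button above 0.003 m and horizontal distance between handle_mid and post_foot below 0.006 m and z of handle_mid in the frame of post_foot below 0.082 m), for 0.1 s.
At the end, for the whole second after the job is handed in: The handle stands upright on the post (within 5 mm of its axis and 0.08 rad), fully home (rim within 3 mm of the shoulder), and the button is out through its hole (pressed less than 1.8 mm), at rest and released (value of joint button below 0.0018 m and z of handle_mid in the frame of post_foot between 0.052 and 0.058 m and horizontal distance between handle_mid and post_foot below 0.005 m and angle between handle_mid's own z axis and vertical below 0.08 rad and velocity of joint button below 0.01 m/s); the robot touches nothing.
It fails at once if the handle is pressed down on the fixture's shoulder with more than 35 N (contact force between handle and fixture above 35 N).
It fails at once if a bystander is moved more than 25 mm (distance of any of horn_mid, tin_mid, wrench from where it was at the start of the episode above 0.025 m).
It also fails if it takes over 48 s, if anything falls off the work surface, if the arm or the gripper's body presses on something with over 40 N, if the wrist force passes 120 N, or if a joint passes its speed limit or range.

## Working session

There is one attempt and no reset: what is moved stays moved. The work goes in short steps, Python scripts to look and compute and a tool call to move; the robot and the scene stay as the last step left them, time stands still between calls to the robot, and variables do not carry over. Pictures are saved under pics/ and viewed, at most 10 in all, crops included, and the job is handed in when it is done.

Besides the shell and the picture viewer there is one more tool, called after ">>>" as name(argument=value, ...) on one line, values as JSON. play_rows: Moves the arm, as the interface text tells. Its arguments: {"type":"object","properties":{"increments":{"type":"array"},"squeeze":{"type":"number"}},"required":["increments"]}

```bash
mkdir -p pics; python3 - <<'E'
from workcell import bot
import cv2
print(bot.get_obs())
for n in("scene","top"):
    i=bot.camera_info(n);print(n,i)
    cv2.imwrite(f"pics/{n}0.png",bot.camera(n)[:,:,::-1])
E
```

```text
{'time': 0.0, 'q': array([7.42565082e+01, 5.01070387e+00, 1.00333178e+01, 9.50978780e+01,
       8.53806945e-04, 9.00018815e+01]), 'qd': array([-0.06820766,  0.05175489, -0.03997001,  0.04100688, -0.08303059,
       -0.05676326]), 'joint_efforts': array([ 1.62694378e-04, -5.20389819e+01,  4.64803112e+01,  1.62042148e-02,
        1.09270052e-04, -7.43476789e-06]), 'ee_pos': array([0.14916271, 0.52913743, 0.21847669]), 'tcp_rot': array([-1.79924736e+02, -8.51334650e-04,  1.64254626e+02]), 'wrist_force': array([0.276609  , 0.5268257 , 0.24065415]), 'torque': array([-0.01676638, -0.04251103, -0.00679589]), 'grasp_force': 0.0, 'opening': 0.08478822555425025}
scene {'fovy': 44.12499933447862, 'cx': 270.43759169338983, 'cy': 206.16004056038616, 'R': array([[-0.20044906,  0.97970124, -0.00237868],
       [ 0.54784453,  0.11007669, -0.82930663],
       [-0.8122109 , -0.16753688, -0.55878873]]), 't': array([ 0.20360336, -0.23119727,  1.34845216])}
top {'fovy': 50.35684575561148, 'cx': 272.7616776878765, 'cy': 213.086530565645, 'R': array([[-2.69883678e-03, -9.99638405e-01,  2.67539941e-02],
       [-9.92744302e-01, -5.37929389e-04, -1.20243344e-01],
       [ 1.20214256e-01, -2.68843923e-02, -9.92383878e-01]]), 't': array([-0.0823356 ,  0.6251406 ,  0.76896524])}
```

View pics/scene0.png

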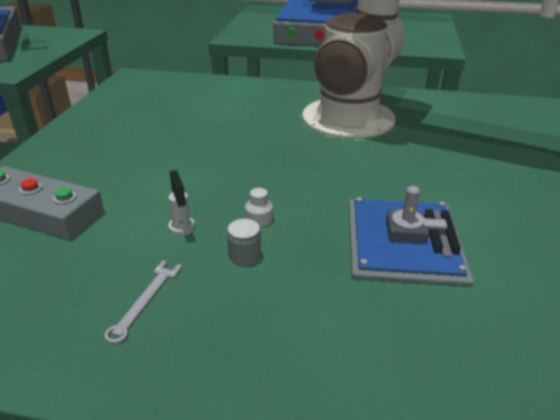

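View pics/top0.png

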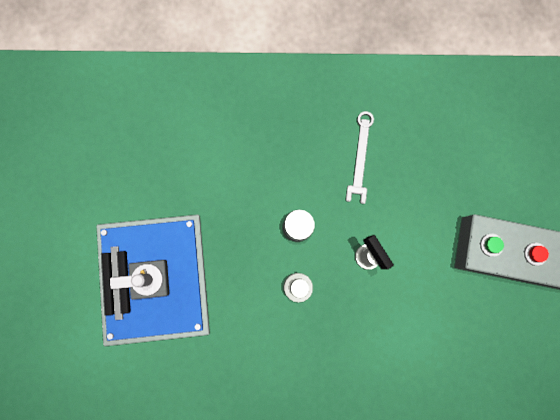

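The scene picture shows the handle at about (180,205) and the post at about (411,205). In the top picture the handle's collar is at about (368,257), with its paddle at about (378,252). The fixture's post is at about (145,280), and the tin, horn and wrench stand clear of both. Next I'll zoom in for exact points.

```bash
python3 - <<'E'
import cv2,numpy as np
s=cv2.imread("pics/scene0.png");t=cv2.imread("pics/top0.png")
def c(im,x,y,w=66,h=50): return cv2.resize(im[y:y+h,x:x+w],(396,300),interpolation=cv2.INTER_CUBIC)
cv2.imwrite("pics/zoom0.png",np.vstack([np.hstack([c(s,150,170,),c(s,380,180)]),np.hstack([c(t,340,225),c(t,110,255)])]))
E
```

```text
(no output)
```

View pics/zoom0.png

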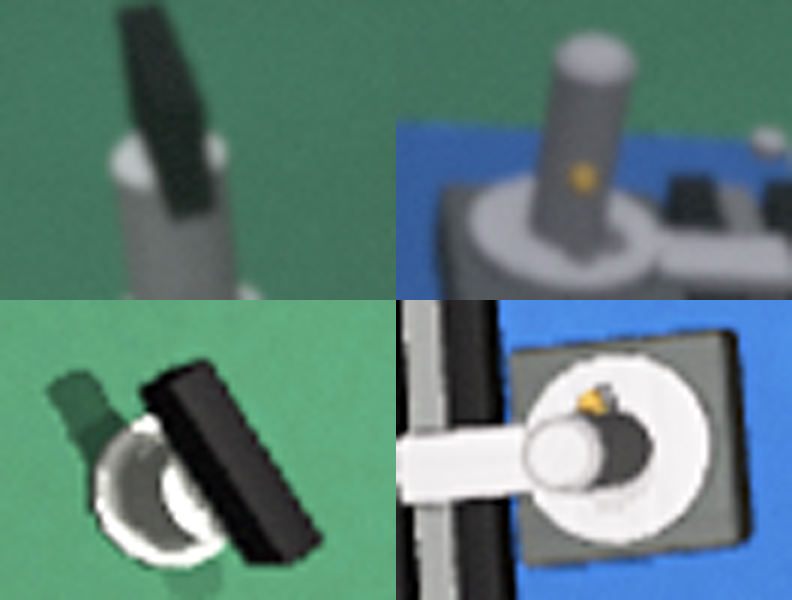

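The zoom gives these pixels:

| Point | Top camera | Scene camera |
|---|---|---|
| Shoulder disc | (147.0,279.7) | (408.2,218.7) |
| Post top | (138.2,280.8) | (413.3,189.7) |
| Button | (142.7,272) | (411.3,209.7) |
| Handle collar | (368.8,256.7) | – |
| Tube top | – | (178.2,196.7) |
| Paddle top corners | (367.2,237.5), (375,235.3), (393.7,265), (386.3,268.7) | – |

```bash
cat > h.py <<'E'
from workcell import bot
import numpy as np
from scipy.optimize import least_squares
C={n:bot.camera_info(n) for n in("scene","top")}
def proj(n,X):
    i=C[n];p=i["R"]@np.array(X)+i["t"];f=210/np.tan(np.radians(i["fovy"]/2))
    return np.array([i["cx"],i["cy"]])+f*p[:2]/p[2]
def onz(n,uv,z):
    i=C[n];f=210/np.tan(np.radians(i["fovy"]/2))
    d=i["R"].T@np.array([(uv[0]-i["cx"])/f,(uv[1]-i["cy"])/f,1]);o=-i["R"].T@i["t"]
    return (o+d*(z-o[2])/d[2])[:2]
E
python3 - <<'E'
from h import *
np.set_printoptions(precision=4,suppress=True)
print("foot",onz("top",(147,279.7),.05),onz("scene",(408.2,218.7),.05))
print("top",onz("top",(138.2,280.8),.11),onz("scene",(413.3,189.7),.11))
r=least_squares(lambda x:np.r_[proj("top",x)-(142.7,272),proj("scene",x)-(411.3,209.7)],[.5,.2,.07]);print("button",r.x,r.fun)
print("collar",onz("top",(368.8,256.7),.01)); print("tubetop",onz("scene",(178.2,196.7),.07))
c=[onz("top",p,.11) for p in((367.2,237.5),(375,235.3),(393.7,265),(386.3,268.7))]
print("paddle",np.array(c),np.mean(c,0)); d=c[2]-c[1]+c[3]-c[0];print(np.hypot(*d)/2,np.degrees(np.arctan2(d[1],d[0])))
# base edges fixture: corners top pic at z? plate
for p in((98,225),(199,216),(208,334),(104,345)): print(onz("top",p,.015))
print("horn",onz("top",(298,288),0.06),"tin",onz("top",(299,224),.06))
E
```

```text
foot [0.5069 0.1363] [0.5093 0.1364]
top [0.5068 0.1353] [0.512 0.136]
button [0.5205 0.1374 0.0762] [-0.0499  0.0012 -0.0491  0.0068]
collar [ 0.5468 -0.2625]
tubetop [ 0.55   -0.2598]
paddle [[ 0.576  -0.2365]
 [ 0.5796 -0.2495]
 [ 0.5309 -0.2789]
 [ 0.525  -0.2665]] [ 0.5529 -0.2578]
0.05801962770441035 -149.2742492347724
[0.6057 0.2375]
[0.6224 0.053 ]
[0.4091 0.0333]
[0.3912 0.2175]
horn [ 0.4921 -0.1257] tin [ 0.6032 -0.1285]
```

```bash
cat >> h.py <<'E'
def plan(x,y,z,yaw,n):
    o=bot.get_obs();p=o["ee_pos"].copy();w=o["tcp_rot"][2];out=[]
    for k in range(n):
        a=np.radians(w);d=(np.array([x,y,z])-p)/(n-k)
        s=np.round(1e3*np.array([d[0]*np.cos(a)+d[1]*np.sin(a),d[0]*np.sin(a)-d[1]*np.cos(a),-d[2]]),0)
        t=round(-((yaw-w+180)%360-180)/(n-k),1)
        p+=np.array([s[0]*np.cos(a)+s[1]*np.sin(a),s[0]*np.sin(a)-s[1]*np.cos(a),-s[2]])/1e3;w-=t
        out.append((s.astype(int).tolist(),t))
    for r in out:print(r)
E
python3 -c "
from h import *
plan(.548,-.261,.22,31,24)"
```

```text
([-25, -27, 0], np.float64(5.6))
([-27, -25, 0], np.float64(5.6))
([-30, -22, 0], np.float64(5.5))
([-32, -19, 0], np.float64(5.6))
([-33, -16, 0], np.float64(5.5))
([-35, -12, 0], np.float64(5.6))
([-36, -9, 0], np.float64(5.5))
([-36, -5, 0], np.float64(5.6))
([-37, -2, 0], np.float64(5.5))
([-37, 2, 0], np.float64(5.6))
([-36, 5, 0], np.float64(5.5))
([-36, 9, 0], np.float64(5.6))
([-35, 12, 0], np.float64(5.5))
([-33, 15, 0], np.float64(5.6))
([-32, 19, 0], np.float64(5.5))
([-30, 22, 0], np.float64(5.6))
([-28, 24, 0], np.float64(5.5))
([-25, 27, 0], np.float64(5.6))
([-22, 29, 0], np.float64(5.5))
([-20, 31, 0], np.float64(5.6))
([-16, 33, 0], np.float64(5.5))
([-13, 35, 0], np.float64(5.6))
([-10, 36, -1], np.float64(5.5))
([-7, 36, 0], np.float64(5.6))
```

>>> play_rows(increments=[{"slide":[-25,-27,0],"angular":[0,0,5.6],"claw":1},{"slide":[-27,-25,0],"angular":[0,0,5.6],"claw":1},{"slide":[-30,-22,0],"angular":[0,0,5.5],"claw":1},{"slide":[-32,-19,0],"angular":[0,0,5.6],"claw":1},{"slide":[-33,-16,0],"angular":[0,0,5.5],"claw":1},{"slide":[-35,-12,0],"angular":[0,0,5.6],"claw":1},{"slide":[-36,-9,0],"angular":[0,0,5.5],"claw":1},{"slide":[-36,-5,0],"angular":[0,0,5.6],"claw":1}])

```text
time: 0.9
ee_pos: [0.2826, 0.2645, 0.219]
tcp_rot: [-180.0, 0.0, 119.5]
wrist_force: [1.4, 0.4, 0.8]
opening: 0.0855
grasp_force: 0.0
```

>>> play_rows(increments=[{"slide":[-37,-2,0],"angular":[0,0,5.5],"claw":1},{"slide":[-37,2,0],"angular":[0,0,5.6],"claw":1},{"slide":[-36,5,0],"angular":[0,0,5.5],"claw":1},{"slide":[-36,9,0],"angular":[0,0,5.6],"claw":1},{"slide":[-35,12,0],"angular":[0,0,5.5],"claw":1},{"slide":[-33,15,0],"angular":[0,0,5.6],"claw":1},{"slide":[-32,19,0],"angular":[0,0,5.5],"claw":1},{"slide":[-30,22,0],"angular":[0,0,5.6],"claw":1}])

```text
time: 1.7
ee_pos: [0.4162, 0.0011, 0.219]
tcp_rot: [-180.0, -0.0, 75.1]
wrist_force: [0.1, -0.4, 0.3]
opening: 0.0854
grasp_force: 0.0
```

>>> play_rows(increments=[{"slide":[-28,24,0],"angular":[0,0,5.5],"claw":1},{"slide":[-25,27,0],"angular":[0,0,5.6],"claw":1},{"slide":[-22,29,0],"angular":[0,0,5.5],"claw":1},{"slide":[-20,31,0],"angular":[0,0,5.6],"claw":1},{"slide":[-16,33,0],"angular":[0,0,5.5],"claw":1},{"slide":[-13,35,0],"angular":[0,0,5.6],"claw":1},{"slide":[-10,36,0],"angular":[0,0,5.5],"claw":1},{"slide":[-7,36,0],"angular":[0,0,5.6],"claw":1}])

```text
time: 2.5
ee_pos: [0.5483, -0.2626, 0.2186]
tcp_rot: [-180.0, 0.0, 30.7]
wrist_force: [0.3, 0.3, 1.0]
opening: 0.0856
grasp_force: 0.0
```

```bash
python3 - <<'E'
from workcell import bot
import cv2,pickle
o=bot.get_obs();i=bot.camera_info("wrist");im=bot.camera("wrist");cv2.imwrite("pics/w1.png",im[:,:,::-1]);pickle.dump(i,open("w1.pkl","wb"))
print(o["time"],o["ee_pos"],o["tcp_rot"],o["wrist_force"],i)
E
```

```text
2.5 [ 0.54826497 -0.26262244  0.21862233] [-1.79964971e+02  2.03557952e-02  3.07205152e+01] [0.28422708 0.27870743 1.0409509 ] {'fovy': 65.70646984690485, 'cx': 279.48262700531603, 'cy': 206.39179194049828, 'R': array([[ 5.10662560e-01, -8.59781039e-01, -5.61699838e-04],
       [-8.27866142e-01, -4.91883007e-01,  2.69608528e-01],
       [-2.32080591e-01, -1.37213969e-01, -9.62969847e-01]]), 't': array([-0.50474955,  0.289841  ,  0.46972048])}
```

View pics/w1.png

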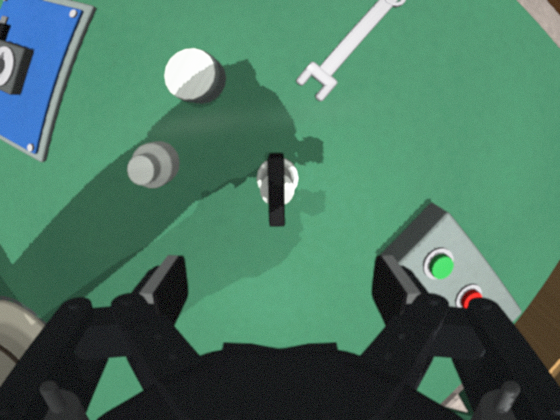

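The wrist picture shows the paddle upright in the image, from about (277,153) to (277,226), so it lines up with the tool's x axis. The collar is at about (277,181) and the horn and tin are clear. I'll refine this through the fisheye model.

```bash
cat >> h.py <<'E'
def wz(i,uv,z):
    f=210/np.tan(np.radians(i["fovy"]/2));d=np.array(uv,float)-[i["cx"],i["cy"]];r=np.hypot(*d);th=r/f
    v=i["R"].T@np.r_[d/r*np.sin(th),np.cos(th)];o=-i["R"].T@i["t"];return (o+v*(z-o[2])/v[2])[:2]
E
python3 - <<'E'
from h import *
import cv2,pickle
i=pickle.load(open("w1.pkl","rb"));im=cv2.imread("pics/w1.png")
m=(im.max(2)<32).astype(np.uint8);m[240:]=0;m[:140]=0;m[:,:240]=0;m[:,310:]=0
n,l,s,c=cv2.connectedComponentsWithStats(m);k=1+s[1:,4].argmax();print(s[k],c[k])
b=cv2.minAreaRect(cv2.findContours((l==k).astype(np.uint8),0,1)[0][0]);print(b)
ys=s[k][1];ye=ys+s[k][3];row=lambda y:np.nonzero(l[y]==k)[0]
for y in (ys+3,190,ye-5):print(y,row(y)[[0,-1]],wz(i,(row(y).mean(),y),.11))
a,e=wz(i,(c[k][0],ys),.11),wz(i,(c[k][0],ye),.11);d=a-e
print(a,e,np.hypot(*d),np.degrees(np.arctan2(d[1],d[0])), (a+e)/2, "axis",(a+e)/2-.006*d/np.hypot(*d))
print("collar",wz(i,(277.5,181),.01))
E
```

```text
[269 154  14  58 536] [275.20708955 184.18283582]
((275.5, 182.5), (57.0, 13.0), 90.0)
157 [269 282] [ 0.5773762 -0.2404373]
190 [269 282] [ 0.55364785 -0.254562  ]
207 [270 278] [ 0.54029867 -0.26085453]
[ 0.57937939 -0.23897635] [ 0.53702754 -0.2639629 ] 0.049173232798539857 30.5395616335728 [ 0.55820346 -0.25146963] axis [ 0.55303579 -0.25451843]
collar [ 0.54369678 -0.26152055]
```

>>> play_rows(increments=[{"slide":[1,-3,30],"angular":[0,0,0],"claw":1},{"slide":[0,0,30],"angular":[0,0,0],"claw":1},{"slide":[0,0,30],"angular":[0,0,0],"claw":1},{"slide":[0,0,20],"angular":[0,0,0],"claw":1},{"slide":[0,0,10],"angular":[0,0,0],"claw":1},{"slide":[0,0,6],"angular":[0,0,0],"claw":1},{"slide":[0,0,0],"angular":[0,0,0],"claw":0},{"slide":[0,0,0],"angular":[0,0,0],"claw":-0.4}], squeeze=40)

```text
time: 3.35
ee_pos: [0.5477, -0.2583, 0.0943]
tcp_rot: [179.9, -0.0, 31.0]
wrist_force: [0.7, 0.6, -0.2]
opening: 0.0586
grasp_force: 0.0
```

>>> play_rows(increments=[{"slide":[0,0,0],"angular":[0,0,0],"claw":-1},{"slide":[0,0,0],"angular":[0,0,0],"claw":-1},{"slide":[0,0,0],"angular":[0,0,0],"claw":-1},{"slide":[0,0,0],"angular":[0,0,0],"claw":-1},{"slide":[0,0,0],"angular":[0,0,0],"claw":-1},{"slide":[0,0,0],"angular":[0,0,0],"claw":-1}], squeeze=60)

```text
time: 3.95
ee_pos: [0.5475, -0.2583, 0.0939]
tcp_rot: [179.9, -0.0, 31.0]
wrist_force: [1.5, -0.8, 5.8]
opening: 0.0113
grasp_force: 58.9
```

>>> play_rows(increments=[{"slide":[0,0,-5],"angular":[0,0,0],"claw":-1},{"slide":[0,0,-15],"angular":[0,0,0],"claw":-1},{"slide":[0,0,-30],"angular":[0,0,0],"claw":-1},{"slide":[0,0,-30],"angular":[0,0,0],"claw":-1},{"slide":[0,0,-30],"angular":[0,0,0],"claw":-1},{"slide":[0,0,-25],"angular":[0,0,0],"claw":-1},{"slide":[0,0,-10],"angular":[0,0,0],"claw":-1},{"slide":[0,0,0],"angular":[0,0,0],"claw":-1}])

```text
time: 4.75
ee_pos: [0.5476, -0.2583, 0.2397]
tcp_rot: [179.9, -0.1, 31.0]
wrist_force: [-0.5, 0.3, -1.9]
opening: 0.0113
grasp_force: 58.7
```

```bash
python3 -c "
from h import *
plan(.508,.136,.240,5,16)"
```

```text
([11, -22, 0], np.float64(1.6))
([10, -23, 0], np.float64(1.6))
([9, -23, 0], np.float64(1.6))
([9, -23, 0], np.float64(1.6))
([8, -23, 0], np.float64(1.6))
([7, -24, 0], np.float64(1.6))
([7, -24, 0], np.float64(1.6))
([6, -24, 0], np.float64(1.6))
([5, -24, 0], np.float64(1.6))
([5, -24, 0], np.float64(1.7))
([4, -25, 0], np.float64(1.6))
([3, -25, 0], np.float64(1.7))
([2, -25, 0], np.float64(1.6))
([2, -24, 0], np.float64(1.7))
([1, -25, 0], np.float64(1.6))
([0, -24, 0], np.float64(1.7))
```

>>> play_rows(increments=[{"slide":[11,-22,0],"angular":[0,0,1.6],"claw":-1},{"slide":[10,-23,0],"angular":[0,0,1.6],"claw":-1},{"slide":[9,-23,0],"angular":[0,0,1.6],"claw":-1},{"slide":[9,-23,0],"angular":[0,0,1.6],"claw":-1},{"slide":[8,-23,0],"angular":[0,0,1.6],"claw":-1},{"slide":[7,-24,0],"angular":[0,0,1.6],"claw":-1},{"slide":[7,-24,0],"angular":[0,0,1.6],"claw":-1},{"slide":[6,-24,0],"angular":[0,0,1.6],"claw":-1}])

```text
time: 5.55
ee_pos: [0.5273, -0.0598, 0.2364]
tcp_rot: [-179.9, 0.1, 18.1]
wrist_force: [0.9, -0.4, -2.3]
opening: 0.0114
grasp_force: 58.8
```

>>> play_rows(increments=[{"slide":[5,-24,0],"angular":[0,0,1.6],"claw":-1},{"slide":[5,-24,0],"angular":[0,0,1.7],"claw":-1},{"slide":[4,-25,0],"angular":[0,0,1.6],"claw":-1},{"slide":[3,-25,0],"angular":[0,0,1.7],"claw":-1},{"slide":[2,-25,0],"angular":[0,0,1.6],"claw":-1},{"slide":[2,-24,0],"angular":[0,0,1.7],"claw":-1},{"slide":[1,-25,0],"angular":[0,0,1.6],"claw":-1},{"slide":[0,-24,0],"angular":[0,0,1.7],"claw":-1}])

```text
time: 6.35
ee_pos: [0.5128, 0.0904, 0.2375]
tcp_rot: [-177.9, 0.2, 8.9]
wrist_force: [0.6, -0.6, -2.0]
opening: 0.0116
grasp_force: 58.8
```

```bash
python3 - <<'E'
from workcell import bot
import cv2,pickle,numpy as np
o=bot.get_obs();i=bot.camera_info("wrist");im=bot.camera("wrist")[:,:,::-1];pickle.dump(i,open("w2.pkl","wb"));cv2.imwrite("pics/w2.png",im)
s=bot.camera("scene")[:,:,::-1];t=bot.camera("top")[:,:,::-1];cv2.imwrite("pics/s2.png",s);cv2.imwrite("pics/t2.png",t)
print(o["time"],o["ee_pos"],o["tcp_rot"],o["wrist_force"])
def c(im,x,y,w,h): return cv2.resize(im[y:y+h,x:x+w],(400,600),interpolation=cv2.INTER_CUBIC)
cv2.imwrite("pics/z2.png",np.hstack([c(im,200,90,160,240),c(s,370,120,80,120)]))
E
```

```text
6.35 [0.51279798 0.09036149 0.23753911] [-177.94762054    0.18138586    8.86103471] [ 0.63574442 -0.61335647 -2.04285797]
```

View pics/z2.png

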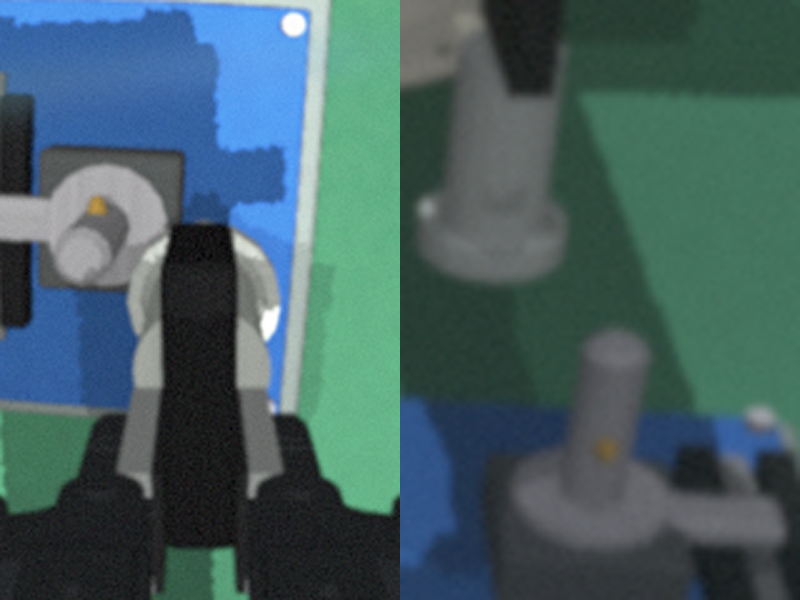

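The left half is the wrist view: post top at about (232.8,192), button at about (238.8,172) and disc at about (243.2,180.4), all in full-picture pixels. The handle is held upright and is still short of the post. The move stopped 45 mm early with a slight roll, so I'll check the joints.

```bash
python3 - <<'E'
from h import *
import pickle
np.set_printoptions(precision=4,suppress=True)
i=pickle.load(open("w2.pkl","rb"))
o=bot.get_obs();print(o["q"],o["qd"],o["ee_pos"],o["tcp_rot"])
print("foot",wz(i,(243.2,180.4),.05),"ptop",wz(i,(232.8,192),.11),"button",wz(i,(238.8,172),.0755))
# handle collar in scene: crop (491,238)/5 -> collar bottom-ring centre
print("collar",onz("scene",(370+(491-400)/5,120+232/5),o["ee_pos"][2]-.094+.005))
E
```

```text
[  8.7337   1.5291   8.5891  97.1723   1.9957 179.9561] [-0.1441 -0.1163  0.1843  0.0706 -0.4419 -0.0253] [0.5132 0.0893 0.2383] [-178.0042    0.1108    8.7776]
foot [0.506  0.1368] ptop [0.5071 0.1378] button [0.5194 0.1393]
collar [0.5131 0.0908]
```

The last joint sits at its 180° limit, because yaw must stay at or above q1 in this grip. I'll insert with the handle yawed to about 30°, then regrasp flipped by 180° to twist it back towards the button at about 7°.

>>> play_rows(increments=[{"slide":[0,0,0],"angular":[0,0,-7],"claw":-1},{"slide":[0,0,0],"angular":[0,0,-7],"claw":-1},{"slide":[0,0,0],"angular":[0,0,-7],"claw":-1},{"slide":[0,0,0],"angular":[0,0,0],"claw":-1},{"slide":[0,0,0],"angular":[0,0,0],"claw":-1}])

```text
time: 7.0
ee_pos: [0.5132, 0.0894, 0.2387]
tcp_rot: [-178.1, -0.6, 29.6]
wrist_force: [-0.0, -1.3, -2.3]
opening: 0.0115
grasp_force: 58.8
```

```bash
cat >> h.py <<'E'
from scipy.spatial.transform import Rotation as Ro
def rel(x,y,z,yaw):
    o=bot.get_obs();A=Ro.from_euler("xyz",o["tcp_rot"],degrees=True);B=Ro.from_euler("xyz",[180,0,yaw],degrees=True)
    print("t",round(o["time"],2),"q",o["q"].round(1),"slide",(A.inv().apply(np.array([x,y,z])-o["ee_pos"])*1e3).round(1),"ang",(A.inv()*B).as_rotvec(degrees=True).round(2))
    print("F",o["wrist_force"].round(2),"M",o["torque"].round(3),"p",o["ee_pos"].round(4),o["tcp_rot"].round(2))
E
python3 -c "
from h import *
rel(.509,.137,.24,30)"
```

```text
t 7.0 q [  8.8   1.5   8.6  97.2   2.  159.1] slide [ 19.8 -43.5   0.4] ang [-1.88 -0.64 -0.4 ]
F [-0.03 -1.3  -2.27] M [-0.008 -0.023  0.016] p [0.5132 0.0894 0.2387] [-178.11   -0.64   29.59]
```

>>> play_rows(increments=[{"slide":[7,-15,0],"angular":[0,0,0],"claw":-1},{"slide":[7,-15,0],"angular":[0,0,0],"claw":-1},{"slide":[6,-13.5,0],"angular":[0,0,0],"claw":-1},{"slide":[0,0,0],"angular":[-1.9,-0.6,-0.4],"claw":-1},{"slide":[0,0,0],"angular":[0,0,0],"claw":-1},{"slide":[0,0,0],"angular":[0,0,0],"claw":-1}])

```text
time: 7.6
ee_pos: [0.5088, 0.1379, 0.2404]
tcp_rot: [-180.0, -0.1, 30.2]
wrist_force: [-0.1, 0.2, -1.6]
opening: 0.0113
grasp_force: 58.8
```

```bash
python3 - <<'E'
from h import *
import cv2
rel(.509,.137,.24,30)
s=bot.camera("scene")[:,:,::-1];t=bot.camera("top")[:,:,::-1]
def c(im,x,y,w,h): return cv2.resize(im[y:y+h,x:x+w],(400,600),interpolation=cv2.INTER_CUBIC)
cv2.imwrite("pics/z3.png",np.hstack([c(t,90,230,80,120),c(s,375,110,80,120)]))
E
```

```text
t 7.6 q [ 15.1   2.3   9.6  97.3   0.  164.9] slide [-0.3  0.9  0.4] ang [-0.03 -0.07  0.23]
F [-0.1   0.2  -1.58] M [ 0.006 -0.053  0.011] p [0.5088 0.1379 0.2404] [-1.7997e+02 -7.0000e-02  3.0230e+01]
```

View pics/z3.png

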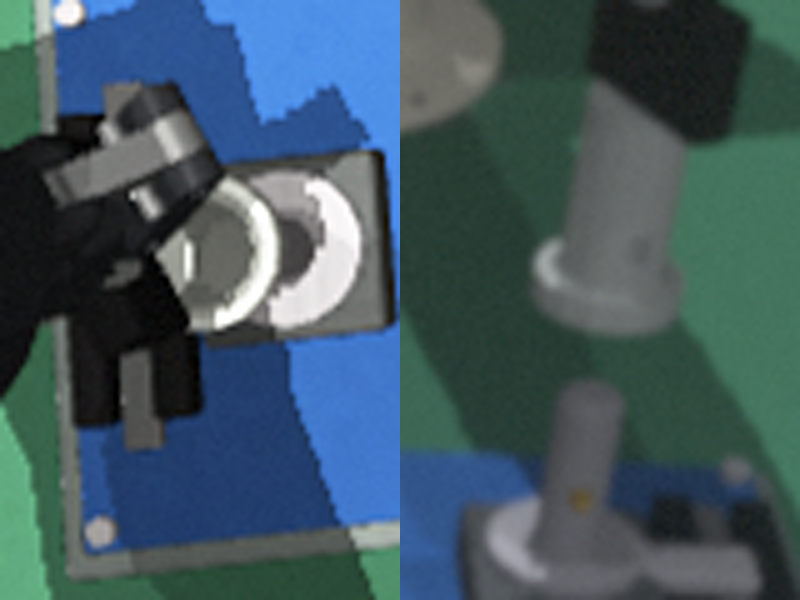

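In the scene half, the collar centre is at about (416.2,168.8) and the post top at about (413.2,189.2). The button hole shows at about (423.6,159.4), to the right of the button, as expected for 30° yaw.

```bash
python3 - <<'E'
from h import *
print("handle",onz("scene",(416.2,168.8),.151),"post",onz("scene",(413.2,189.2),.11),"foot",onz("scene",(408.2,218.7),.05))
# top: collar right edge crop x=280, center y=257
print("collar edge top",onz("top",(90+279/5,230+257/5),.151))
E
```

```text
handle [0.51527789 0.13431073] post [0.5104711  0.13583301] foot [0.50934291 0.13640928]
collar edge top [0.50706539 0.11280153]
```

>>> play_rows(increments=[{"slide":[-1,-1,10],"angular":[0,0,0],"claw":-1},{"slide":[0,0,10],"angular":[0,0,0],"claw":-1},{"slide":[0,0,8],"angular":[0,0,0],"claw":-1},{"slide":[0,0,4],"angular":[0,0,0],"claw":-1},{"slide":[0,0,2],"angular":[0,0,0],"claw":-1},{"slide":[0,0,2],"angular":[0,0,0],"claw":-1},{"slide":[0,0,2],"angular":[0,0,0],"claw":-1}])

```text
time: 8.4
ee_pos: [0.5077, 0.1381, 0.2026]
tcp_rot: [180.0, -0.1, 30.3]
wrist_force: [0.4, -0.8, -2.3]
opening: 0.0111
grasp_force: 58.8
```

>>> play_rows(increments=[{"slide":[0,0,1],"angular":[0,0,0],"claw":-1},{"slide":[0,0,1],"angular":[0,0,0],"claw":-1},{"slide":[0,0,1],"angular":[0,0,0],"claw":-1},{"slide":[0,0,1],"angular":[0,0,0],"claw":-1}])

```text
time: 8.8
ee_pos: [0.5076, 0.1381, 0.1985]
tcp_rot: [180.0, -0.1, 30.3]
wrist_force: [-0.9, 0.7, -2.3]
opening: 0.0107
grasp_force: 58.8
```

>>> play_rows(increments=[{"slide":[0,0,1],"angular":[0,0,0],"claw":-1},{"slide":[0,0,1],"angular":[0,0,0],"claw":-1},{"slide":[0,0,1],"angular":[0,0,0],"claw":-1},{"slide":[0,0,1],"angular":[0,0,0],"claw":-1}])

```text
time: 9.2
ee_pos: [0.5076, 0.1381, 0.1944]
tcp_rot: [180.0, -0.1, 30.3]
wrist_force: [-1.1, -0.1, -2.5]
opening: 0.0114
grasp_force: 58.8
```

>>> play_rows(increments=[{"slide":[0,0,1],"angular":[0,0,0],"claw":-1},{"slide":[0,0,1],"angular":[0,0,0],"claw":-1},{"slide":[0,0,1],"angular":[0,0,0],"claw":-1}])

```text
time: 9.5
ee_pos: [0.5075, 0.1381, 0.1914]
tcp_rot: [180.0, -0.1, 30.3]
wrist_force: [-0.3, -0.5, -2.4]
opening: 0.0112
grasp_force: 58.8
```

>>> play_rows(increments=[{"slide":[0,0,2],"angular":[0,0,0],"claw":-1},{"slide":[0,0,2],"angular":[0,0,0],"claw":-1},{"slide":[0,0,2],"angular":[0,0,0],"claw":-1},{"slide":[0,0,2],"angular":[0,0,0],"claw":-1}])

```text
time: 9.9
ee_pos: [0.5075, 0.1381, 0.1832]
tcp_rot: [180.0, -0.1, 30.3]
wrist_force: [-0.2, 0.0, -2.3]
opening: 0.0116
grasp_force: 58.9
```

>>> play_rows(increments=[{"slide":[0,0,2],"angular":[0,0,0],"claw":-1},{"slide":[0,0,2],"angular":[0,0,0],"claw":-1},{"slide":[0,0,2],"angular":[0,0,0],"claw":-1},{"slide":[0,0,2],"angular":[0,0,0],"claw":-1}])

```text
time: 10.3
ee_pos: [0.5076, 0.1381, 0.1753]
tcp_rot: [180.0, -0.1, 30.3]
wrist_force: [-0.6, 0.3, -1.9]
opening: 0.0112
grasp_force: 58.9
```

>>> play_rows(increments=[{"slide":[0,0,2],"angular":[0,0,0],"claw":-1},{"slide":[0,0,1],"angular":[0,0,0],"claw":-1},{"slide":[0,0,1],"angular":[0,0,0],"claw":-1}])

```text
time: 10.6
ee_pos: [0.5075, 0.1381, 0.1714]
tcp_rot: [180.0, -0.1, 30.3]
wrist_force: [0.6, 0.6, -2.0]
opening: 0.0116
grasp_force: 58.9
```

>>> play_rows(increments=[{"slide":[0,0,1],"angular":[0,0,0],"claw":-1},{"slide":[0,0,1],"angular":[0,0,0],"claw":-1},{"slide":[0,0,1],"angular":[0,0,0],"claw":-1},{"slide":[0,0,1],"angular":[0,0,0],"claw":-1}])

```text
time: 11.0
ee_pos: [0.5076, 0.1381, 0.1674]
tcp_rot: [180.0, -0.1, 30.3]
wrist_force: [0.5, 0.4, -2.7]
opening: 0.0116
grasp_force: 58.9
```

>>> play_rows(increments=[{"slide":[0,0,1],"angular":[0,0,0],"claw":-1},{"slide":[0,0,1],"angular":[0,0,0],"claw":-1},{"slide":[0,0,1],"angular":[0,0,0],"claw":-1},{"slide":[0,0,1],"angular":[0,0,0],"claw":-1}])

```text
time: 11.4
ee_pos: [0.5078, 0.1382, 0.164]
tcp_rot: [180.0, -0.1, 30.3]
wrist_force: [-0.8, 0.4, 3.6]
opening: 0.0114
grasp_force: 59.6
```

>>> play_rows(increments=[{"slide":[0,0,1],"angular":[0,0,0],"claw":-1},{"slide":[0,0,1],"angular":[0,0,0],"claw":-1},{"slide":[0,0,1],"angular":[0,0,0],"claw":-1},{"slide":[0,0,1],"angular":[0,0,0],"claw":-1}])

```text
time: 11.8
ee_pos: [0.5078, 0.1382, 0.1599]
tcp_rot: [180.0, -0.1, 30.3]
wrist_force: [-1.1, 1.0, 5.7]
opening: 0.0112
grasp_force: 59.8
```

>>> play_rows(increments=[{"slide":[0,0,1],"angular":[0,0,0],"claw":-1},{"slide":[0,0,1],"angular":[0,0,0],"claw":-1},{"slide":[0,0,1],"angular":[0,0,0],"claw":-1},{"slide":[0,0,1],"angular":[0,0,0],"claw":-1}])

```text
time: 12.2
ee_pos: [0.5076, 0.1381, 0.1552]
tcp_rot: [180.0, -0.0, 30.3]
wrist_force: [0.5, 1.0, 1.8]
opening: 0.0113
grasp_force: 59.2
```

>>> play_rows(increments=[{"slide":[0,0,1],"angular":[0,0,0],"claw":-1},{"slide":[0,0,1],"angular":[0,0,0],"claw":-1},{"slide":[0,0,1],"angular":[0,0,0],"claw":-1},{"slide":[0,0,1],"angular":[0,0,0],"claw":-1}])

```text
time: 12.6
ee_pos: [0.5076, 0.1381, 0.1514]
tcp_rot: [180.0, -0.1, 30.3]
wrist_force: [1.3, 0.6, 0.8]
opening: 0.0113
grasp_force: 59.2
```

>>> play_rows(increments=[{"slide":[0,0,1],"angular":[0,0,0],"claw":-1},{"slide":[0,0,1],"angular":[0,0,0],"claw":-1},{"slide":[0,0,1],"angular":[0,0,0],"claw":-1},{"slide":[0,0,1],"angular":[0,0,0],"claw":-1},{"slide":[0,0,0.5],"angular":[0,0,0],"claw":-1},{"slide":[0,0,0.5],"angular":[0,0,0],"claw":-1}])

```text
time: 13.2
ee_pos: [0.5076, 0.1381, 0.1464]
tcp_rot: [180.0, -0.1, 30.3]
wrist_force: [1.1, 0.3, 1.3]
opening: 0.0116
grasp_force: 59.2
```

>>> play_rows(increments=[{"slide":[0,0,0.5],"angular":[0,0,0],"claw":-1},{"slide":[0,0,0.5],"angular":[0,0,0],"claw":-1}])

```text
time: 13.4
ee_pos: [0.5076, 0.1381, 0.1455]
tcp_rot: [180.0, -0.1, 30.3]
wrist_force: [0.6, 0.8, 1.1]
opening: 0.0112
grasp_force: 59.2
```

>>> play_rows(increments=[{"slide":[0,0,0.5],"angular":[0,0,0],"claw":-1},{"slide":[0,0,0.5],"angular":[0,0,0],"claw":-1}])

```text
time: 13.6
ee_pos: [0.5076, 0.1381, 0.1444]
tcp_rot: [180.0, -0.1, 30.3]
wrist_force: [0.8, -0.4, 0.5]
opening: 0.0113
grasp_force: 59.2
```

>>> play_rows(increments=[{"slide":[0,0,0.3],"angular":[0,0,0],"claw":-1},{"slide":[0,0,0.3],"angular":[0,0,0],"claw":-1}])

```text
time: 13.8
ee_pos: [0.5077, 0.1381, 0.144]
tcp_rot: [180.0, -0.1, 30.3]
wrist_force: [1.5, 0.8, 2.8]
opening: 0.0116
grasp_force: 59.5
```

>>> play_rows(increments=[{"slide":[0,0,0.3],"angular":[0,0,0],"claw":-1},{"slide":[0,0,0.3],"angular":[0,0,0],"claw":-1}])

```text
time: 14.0
ee_pos: [0.508, 0.1381, 0.1439]
tcp_rot: [180.0, -0.1, 30.3]
wrist_force: [1.1, 0.8, 6.1]
opening: 0.0113
grasp_force: 59.9
```

Home: the rim seats at TCP z 0.144 with about 6 N. Now I'll release, lift, flip the gripper 180° and regrasp.

>>> play_rows(increments=[{"slide":[0,0,0],"angular":[0,0,0],"claw":0},{"slide":[0,0,0],"angular":[0,0,0],"claw":0.5},{"slide":[0,0,0],"angular":[0,0,0],"claw":1},{"slide":[0,0,0],"angular":[0,0,0],"claw":1},{"slide":[0,0,-10],"angular":[0,0,0],"claw":1},{"slide":[0,0,-20],"angular":[0,0,0],"claw":1},{"slide":[0,0,-20],"angular":[0,0,0],"claw":1},{"slide":[0,0,0],"angular":[0,0,-7.5],"claw":1}])

```text
time: 14.8
ee_pos: [0.5085, 0.1383, 0.1969]
tcp_rot: [179.9, -0.3, 37.8]
wrist_force: [-0.5, -0.6, -0.7]
opening: 0.0854
grasp_force: 0.0
```

>>> play_rows(increments=[{"slide":[0,0,0],"angular":[0,0,-7.5],"claw":1},{"slide":[0,0,0],"angular":[0,0,-7.5],"claw":1},{"slide":[0,0,0],"angular":[0,0,-7.5],"claw":1},{"slide":[0,0,0],"angular":[0,0,-7.5],"claw":1},{"slide":[0,0,0],"angular":[0,0,-7.5],"claw":1},{"slide":[0,0,0],"angular":[0,0,-7.5],"claw":1},{"slide":[0,0,0],"angular":[0,0,-7.5],"claw":1},{"slide":[0,0,0],"angular":[0,0,-7.5],"claw":1}])

```text
time: 15.6
ee_pos: [0.5076, 0.1381, 0.194]
tcp_rot: [179.9, -0.0, 98.1]
wrist_force: [0.8, -0.4, 0.5]
opening: 0.0853
grasp_force: 0.0
```

>>> play_rows(increments=[{"slide":[0,0,0],"angular":[0,0,-7.5],"claw":1},{"slide":[0,0,0],"angular":[0,0,-7.5],"claw":1},{"slide":[0,0,0],"angular":[0,0,-7.5],"claw":1},{"slide":[0,0,0],"angular":[0,0,-7.5],"claw":1},{"slide":[0,0,0],"angular":[0,0,-7.5],"claw":1},{"slide":[0,0,0],"angular":[0,0,-7.5],"claw":1},{"slide":[0,0,0],"angular":[0,0,-7.5],"claw":1},{"slide":[0,0,0],"angular":[0,0,-7.5],"claw":1}])

```text
time: 16.4
ee_pos: [0.5076, 0.1381, 0.194]
tcp_rot: [179.9, 0.1, 158.1]
wrist_force: [-0.0, -0.1, 0.5]
opening: 0.0852
grasp_force: 0.0
```

>>> play_rows(increments=[{"slide":[0,0,0],"angular":[0,0,-7.5],"claw":1},{"slide":[0,0,0],"angular":[0,0,-7.5],"claw":1},{"slide":[0,0,0],"angular":[0,0,-7.5],"claw":1},{"slide":[0,0,0],"angular":[0,0,-7.5],"claw":1},{"slide":[0,0,0],"angular":[0,0,-7.5],"claw":1},{"slide":[0,0,0],"angular":[0,0,-7.5],"claw":1},{"slide":[0,0,0],"angular":[0,0,-7.5],"claw":1},{"slide":[0,0,0],"angular":[0,0,0],"claw":1}])

```text
time: 17.2
ee_pos: [0.5076, 0.1381, 0.194]
tcp_rot: [-180.0, 0.1, -149.6]
wrist_force: [1.0, 0.0, -0.3]
opening: 0.0849
grasp_force: 0.0
```

```bash
python3 - <<'E'
from h import *
import cv2
rel(.508,.138,.144,-149.7)
cv2.imwrite("pics/w4.png",bot.camera("wrist")[:,:,::-1])
E
```

```text
t 17.2 q [ 15.2   1.1   3.3  92.    0.  -15.2] slide [-0.2 -0.2 50. ] ang [-0.02  0.09  0.07]
F [ 0.99  0.03 -0.33] M [-0.002  0.019 -0.038] p [0.5076 0.1381 0.194 ] [-1.7998e+02  9.0000e-02 -1.4963e+02]
```

View pics/w4.png

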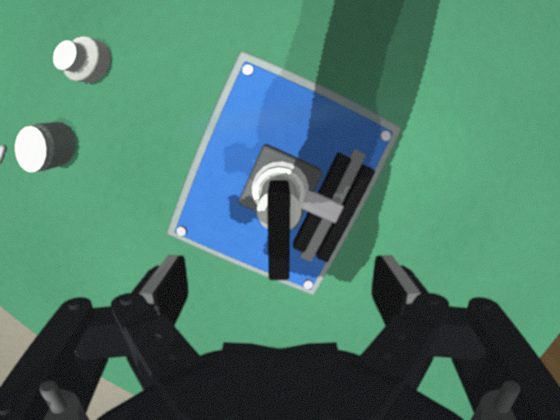

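The handle stands on the post and the paddle lies along the tool's x axis, from (280,180) to (279,278). I'll descend and regrip.

>>> play_rows(increments=[{"slide":[0,0,20],"angular":[0,0,0],"claw":1},{"slide":[0,0,19],"angular":[0,0,0],"claw":1},{"slide":[0,0,8],"angular":[0,0,0],"claw":1},{"slide":[0,0,2],"angular":[0,0,0],"claw":1},{"slide":[0,0,0],"angular":[0,0,0],"claw":0},{"slide":[0,0,0],"angular":[0,0,0],"claw":-0.5},{"slide":[0,0,0],"angular":[0,0,0],"claw":-1},{"slide":[0,0,0],"angular":[0,0,0],"claw":-1}], squeeze=30)

```text
time: 18.05
ee_pos: [0.5078, 0.1382, 0.1449]
tcp_rot: [-180.0, 0.1, -149.7]
wrist_force: [-0.2, 0.3, -0.3]
opening: 0.0281
grasp_force: 0.0
```

>>> play_rows(increments=[{"slide":[0,0,0],"angular":[0,0,0],"claw":-1},{"slide":[0,0,0],"angular":[0,0,0],"claw":-1},{"slide":[0,0,0],"angular":[0,0,0],"claw":-1},{"slide":[0,0,0],"angular":[0,0,0],"claw":-1}], squeeze=50)

```text
time: 18.45
ee_pos: [0.5079, 0.138, 0.1447]
tcp_rot: [-180.0, 0.1, -149.7]
wrist_force: [0.2, -1.3, 6.0]
opening: 0.0115
grasp_force: 49.1
```

```bash
python3 -c "
from h import *
rel(.508,.138,.144,-149.7)"
```

```text
t 18.45 q [ 15.2   0.7  -2.6  86.6  -0.  -15. ] slide [-0.1 -0.1  0.7] ang [-0.04  0.11 -0.04]
F [ 0.16 -1.33  6.02] M [-0.174 -0.126 -0.016] p [0.5079 0.138  0.1447] [-1.7996e+02  1.1000e-01 -1.4974e+02]
```

>>> play_rows(increments=[{"slide":[0,0,0],"angular":[0,0,2],"claw":-1},{"slide":[0,0,0],"angular":[0,0,2],"claw":-1},{"slide":[0,0,0],"angular":[0,0,2],"claw":-1},{"slide":[0,0,0],"angular":[0,0,2],"claw":-1},{"slide":[0,0,0],"angular":[0,0,2],"claw":-1}])

```text
time: 18.95
ee_pos: [0.5079, 0.138, 0.1447]
tcp_rot: [-180.0, 0.1, -159.8]
wrist_force: [1.2, -1.8, 4.3]
opening: 0.0114
grasp_force: 49.1
```

```bash
python3 -c "
from h import *
rel(.508,.138,.144,-170)"
```

```text
t 18.95 q [15.2  0.7 -2.6 86.6 -0.  -5. ] slide [-0.1 -0.1  0.7] ang [-1.000e-02  1.200e-01  1.018e+01]
F [ 1.17 -1.79  4.32] M [-0.289 -0.139  0.095] p [0.5079 0.138  0.1447] [-1.7998e+02  1.2000e-01 -1.5982e+02]
```

>>> play_rows(increments=[{"slide":[0,0,0],"angular":[0,0,1.5],"claw":-1},{"slide":[0,0,0],"angular":[0,0,1.5],"claw":-1},{"slide":[0,0,0],"angular":[0,0,1.5],"claw":-1}])

```text
time: 19.25
ee_pos: [0.5079, 0.138, 0.1447]
tcp_rot: [-180.0, 0.1, -164.3]
wrist_force: [0.4, -0.9, 4.4]
opening: 0.0114
grasp_force: 49.1
```

```bash
python3 -c "
from h import *
rel(.508,.138,.144,-170)"
```

```text
t 19.25 q [15.2  0.7 -2.6 86.6 -0.  -0.5] slide [-0.1 -0.1  0.7] ang [-0.    0.11  5.7 ]
F [ 0.39 -0.92  4.38] M [-0.254 -0.171  0.036] p [0.5079 0.138  0.1447] [-1.7999e+02  1.1000e-01 -1.6430e+02]
```

>>> play_rows(increments=[{"slide":[0,0,0],"angular":[0,0,1.5],"claw":-1},{"slide":[0,0,0],"angular":[0,0,1.5],"claw":-1},{"slide":[0,0,0],"angular":[0,0,1.5],"claw":-1}])

```text
time: 19.55
ee_pos: [0.5078, 0.138, 0.1448]
tcp_rot: [-180.0, 0.1, -168.8]
wrist_force: [0.7, -2.1, 6.5]
opening: 0.0113
grasp_force: 49.2
```

```bash
python3 -c "
from h import *
rel(.508,.138,.144,-170)"
```

```text
t 19.55 q [15.2  0.7 -2.6 86.6 -0.   4. ] slide [-0.2 -0.   0.8] ang [-0.01  0.1   1.19]
F [ 0.72 -2.12  6.46] M [-0.345  0.021  0.001] p [0.5078 0.138  0.1448] [-1.7999e+02  1.0000e-01 -1.6881e+02]
```

>>> play_rows(increments=[{"slide":[0,0,0],"angular":[0,0,1.5],"claw":-1},{"slide":[0,0,0],"angular":[0,0,1.5],"claw":-1},{"slide":[0,0,0],"angular":[0,0,1.5],"claw":-1}])

```text
time: 19.85
ee_pos: [0.5076, 0.1381, 0.1447]
tcp_rot: [180.0, 0.1, -173.3]
wrist_force: [-1.1, 0.0, 5.8]
opening: 0.0115
grasp_force: 49.2
```

```bash
python3 -c "
from h import *
rel(.508,.138,.144,-170)"
```

```text
t 19.85 q [15.2  0.7 -2.6 86.6  0.   8.5] slide [-0.4 -0.1  0.7] ang [ 0.02  0.08 -3.3 ]
F [-1.15  0.    5.84] M [-0.108  0.164  0.039] p [0.5076 0.1381 0.1447] [ 1.7998e+02  8.0000e-02 -1.7330e+02]
```

The lateral moment changed, so the button may have popped out. I'll turn a little further to feel for the stop.

>>> play_rows(increments=[{"slide":[0,0,0],"angular":[0,0,1.5],"claw":-1},{"slide":[0,0,0],"angular":[0,0,1.5],"claw":-1}])

```text
time: 20.05
ee_pos: [0.5076, 0.1382, 0.1447]
tcp_rot: [180.0, 0.1, -176.3]
wrist_force: [-0.2, 0.1, 4.8]
opening: 0.0119
grasp_force: 49.1
```

```bash
python3 -c "
from h import *
rel(.508,.138,.144,-170)"
```

```text
t 20.05 q [15.2  0.7 -2.6 86.6  0.  11.5] slide [-0.4 -0.2  0.7] ang [ 0.03  0.08 -6.29]
F [-0.18  0.07  4.81] M [0.002 0.077 0.088] p [0.5076 0.1382 0.1447] [ 1.7996e+02  8.0000e-02 -1.7629e+02]
```

>>> play_rows(increments=[{"slide":[0,0,0],"angular":[0,0,1.5],"claw":-1},{"slide":[0,0,0],"angular":[0,0,1.5],"claw":-1}])

```text
time: 20.25
ee_pos: [0.5077, 0.1383, 0.1447]
tcp_rot: [180.0, 0.1, -179.3]
wrist_force: [0.2, 0.2, 4.9]
opening: 0.0116
grasp_force: 49.1
```

```bash
python3 -c "
from h import *
rel(.508,.138,.144,-170)"
```

```text
t 20.25 q [15.2  0.7 -2.6 86.6  0.  14.5] slide [-0.3 -0.3  0.7] ang [ 0.04  0.09 -9.29]
F [0.23 0.22 4.9 ] M [ 0.011 -0.021  0.069] p [0.5077 0.1383 0.1447] [ 1.7995e+02  9.0000e-02 -1.7929e+02]
```

>>> play_rows(increments=[{"slide":[0,0,0],"angular":[0,0,1.5],"claw":-1},{"slide":[0,0,0],"angular":[0,0,1.5],"claw":-1}])

```text
time: 20.45
ee_pos: [0.5077, 0.1384, 0.1447]
tcp_rot: [179.9, 0.1, 177.7]
wrist_force: [-0.4, 0.7, 5.2]
opening: 0.0115
grasp_force: 49.1
```

```bash
python3 -c "
from h import *
rel(.508,.138,.144,-170)"
```

```text
t 20.45 q [15.2  0.7 -2.6 86.6  0.  17.5] slide [-0.3 -0.4  0.7] ang [  0.06   0.09 -12.28]
F [-0.42  0.65  5.15] M [0.16  0.068 0.037] p [0.5077 0.1384 0.1447] [1.7994e+02 8.0000e-02 1.7772e+02]
```

>>> play_rows(increments=[{"slide":[0,0,0],"angular":[0,0,1.5],"claw":-1},{"slide":[0,0,0],"angular":[0,0,1.5],"claw":-1}])

```text
time: 20.65
ee_pos: [0.5076, 0.1385, 0.1447]
tcp_rot: [179.9, 0.1, 174.7]
wrist_force: [-0.0, 1.4, 5.8]
opening: 0.0117
grasp_force: 49.2
```

```bash
python3 -c "
from h import *
rel(.508,.138,.144,-170)"
```

```text
t 20.65 q [15.2  0.7 -2.6 86.6  0.  20.5] slide [-0.5 -0.4  0.7] ang [  0.07   0.08 -15.27]
F [-0.02  1.45  5.78] M [0.204 0.102 0.17 ] p [0.5076 0.1385 0.1447] [1.7992e+02 7.0000e-02 1.7473e+02]
```

>>> play_rows(increments=[{"slide":[0,0,0],"angular":[0,0,1.5],"claw":-1},{"slide":[0,0,0],"angular":[0,0,1.5],"claw":-1}])

```text
time: 20.85
ee_pos: [0.5075, 0.1385, 0.1447]
tcp_rot: [179.9, 0.1, 171.7]
wrist_force: [-0.8, 1.2, 5.9]
opening: 0.0117
grasp_force: 49.3
```

```bash
python3 - <<'E'
from h import *
import cv2
rel(.508,.138,.144,-170)
s=bot.camera("scene")[:,:,::-1];cv2.imwrite("pics/s5.png",s)
cv2.imwrite("pics/z5.png",cv2.resize(s[170:240,370:450],(800,600)[:1]+(700,) if 0 else (640,560),interpolation=cv2.INTER_CUBIC))
E
```

```text
t 20.85 q [15.2  0.7 -2.6 86.6  0.  23.5] slide [-0.5 -0.4  0.7] ang [  0.07   0.07 -18.27]
F [-0.8   1.25  5.89] M [0.173 0.163 0.265] p [0.5075 0.1385 0.1447] [1.7992e+02 6.0000e-02 1.7173e+02]
```

View pics/z5.png

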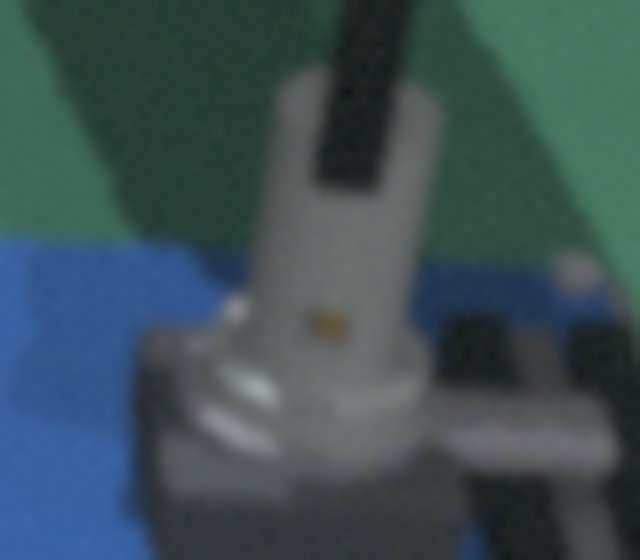

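The picture shows brass filling the hole at about (322,322) of the crop, slightly right of the hole's centre, with the collar on the shoulder. Mz has risen to 0.27 N·m, so it looks latched against one edge. I'll turn back to feel the other edge.

>>> play_rows(increments=[{"slide":[0,0,0],"angular":[0,0,-2],"claw":-1},{"slide":[0,0,0],"angular":[0,0,-2],"claw":-1},{"slide":[0,0,0],"angular":[0,0,-2],"claw":-1}])

```text
time: 21.2
ee_pos: [0.5075, 0.1385, 0.1446]
tcp_rot: [179.9, 0.1, 177.9]
wrist_force: [0.1, 1.0, 5.4]
opening: 0.0118
grasp_force: 49.1
```

```bash
python3 -c "
from h import *
rel(.508,.138,.144,-180)"
```

```text
t 21.2 q [15.2  0.7 -2.6 86.6  0.1 17.4] slide [-0.5 -0.5  0.6] ang [ 0.07  0.07 -2.14]
F [0.11 0.97 5.37] M [ 0.183  0.119 -0.061] p [0.5075 0.1385 0.1446] [1.7992e+02 7.0000e-02 1.7786e+02]
```

>>> play_rows(increments=[{"slide":[0,0,0],"angular":[0,0,-2],"claw":-1},{"slide":[0,0,0],"angular":[0,0,-2],"claw":-1},{"slide":[0,0,0],"angular":[0,0,-2],"claw":-1},{"slide":[0,0,0],"angular":[0,0,-2],"claw":-1}])

```text
time: 21.6
ee_pos: [0.5077, 0.1383, 0.1447]
tcp_rot: [180.0, 0.1, -174.2]
wrist_force: [-0.4, -0.4, 5.6]
opening: 0.0114
grasp_force: 49.1
```

```bash
python3 -c "
from h import *
rel(.508,.138,.144,-180)"
```

```text
t 21.6 q [15.2  0.7 -2.6 86.6  0.   9.4] slide [-0.3 -0.3  0.7] ang [0.05 0.09 5.84]
F [-0.36 -0.45  5.62] M [ 0.005  0.046 -0.103] p [0.5077 0.1383 0.1447] [ 1.7996e+02  9.0000e-02 -1.7416e+02]
```

>>> play_rows(increments=[{"slide":[0,0,0],"angular":[0,0,-2],"claw":-1},{"slide":[0,0,0],"angular":[0,0,-2],"claw":-1}])

```text
time: 21.8
ee_pos: [0.5078, 0.1381, 0.1447]
tcp_rot: [180.0, 0.1, -170.2]
wrist_force: [0.4, -2.0, 5.7]
opening: 0.0118
grasp_force: 49.1
```

```bash
python3 -c "
from h import *
rel(.508,.138,.144,-180)"
```

```text
t 21.8 q [15.2  0.7 -2.6 86.6 -0.   5.4] slide [-0.2 -0.1  0.7] ang [0.02 0.1  9.84]
F [ 0.4  -1.95  5.75] M [-0.323 -0.053 -0.067] p [0.5078 0.1381 0.1447] [ 1.7999e+02  1.0000e-01 -1.7016e+02]
```

>>> play_rows(increments=[{"slide":[0,0,0],"angular":[0,0,-2],"claw":-1},{"slide":[0,0,0],"angular":[0,0,-2],"claw":-1}])

```text
time: 22.0
ee_pos: [0.5078, 0.1379, 0.1447]
tcp_rot: [-180.0, 0.1, -166.2]
wrist_force: [1.3, -1.9, 5.2]
opening: 0.0115
grasp_force: 49.2
```

```bash
python3 -c "
from h import *
rel(.508,.138,.144,-180)"
```

```text
t 22.0 q [15.2  0.7 -2.6 86.6 -0.   1.4] slide [-0.2  0.   0.7] ang [-1.000e-02  1.100e-01  1.383e+01]
F [ 1.28 -1.95  5.17] M [-0.478 -0.103 -0.087] p [0.5078 0.1379 0.1447] [-1.7998e+02  1.1000e-01 -1.6617e+02]
```

```bash
python3 - <<'E'
import cv2,numpy as np
from workcell import bot
s=bot.camera("scene")[:,:,::-1];cv2.imwrite("pics/s6.png",s)
for n in("s5","s6"):
    a=cv2.imread(f"pics/{n}.png").astype(int)[205:216,400:424]
    print(n);print((a[:,:,2]-a[:,:,0])) ;print(a[2:9].sum(2)//3)
# paddle bottom front centre columns
for n in("s5","s6"):
    a=cv2.imread(f"pics/{n}.png").astype(int)
    for v in(150,170,182,188):print(n,v,np.nonzero(a[v,395:440].max(1)<45)[0][[0,-1]]+395 if (a[v,395:440].max(1)<45).any() else None)
E
```

```text
s5
[[-28 -15  -7  -5  -5  -5  -5  -5  -5  -4  -5  -5  -5  -6  -6  -4  -5  -4
   -4  -5 -11 -22 -38 -47]
 [-21 -11  -6  -5  -5  -5  -5  -5  -6  -7  -5  -5  -4  -4  -4  -5  -4  -6
   -7  -7 -10 -28 -40 -49]
 [-13  -8  -7  -5  -4  -5  -5  -6  -5  -4  -2  -1  -2  -5  -4  -5  -5  -3
   -4  -6 -14 -28 -44 -46]
 [ -7  -5  -6  -6  -5  -5  -5  -3   0   3   4   6   3   0  -3  -5  -4  -4
   -4  -6 -15 -30 -46 -46]
 [ -4  -6  -4  -5  -4  -4  -5  -3   3  13  19  22  15   6  -2  -6  -4  -4
   -4  -6 -16 -30 -43 -49]
 [ -6  -3  -6  -5  -6  -5  -5  -3   1  18  30  36  27   9  -2  -5  -4  -4
   -5  -7 -14 -27 -40 -45]
 [ -6  -4  -6  -5  -5  -5  -5  -4  -1   9  24  29  21   6  -2  -5  -5  -5
   -5  -8 -10 -17 -29 -40]
 [ -4  -7  -5  -5  -6  -4  -6  -5  -4   2   8  14   8   0  -5  -5  -6  -4
   -6  -5  -7 -10 -17 -27]
 [ -6  -5  -5  -6  -7  -6  -5  -5  -7  -3  -1  -1  -2  -3  -5  -5  -4  -4
   -5  -5  -5  -6 -10 -17]
 [ -5  -7  -5  -5  -4  -4  -5  -5  -4  -5  -6  -3  -5  -7  -4  -5  -4  -6
   -5  -4  -5  -6  -7  -8]
 [ -4  -5  -5  -5  -6  -4  -6  -7  -7  -5  -6  -4  -4  -5  -6  -5  -5  -6
   -6  -7  -6
[... 1981 characters left out ...]
103 102 101 103 105 105 104 105
  100  90  70  60  56  57]
 [102  89  93  94 100 104 107 105 104  98  92  93  95  97 100 100 103 101
   98  89  72  58  58  56]
 [ 94  89  93  97 101 104 107 109 101  92  86  84  87  90  93  98 101 102
   97  89  76  65  57  57]
 [ 91  89  96  96 101 107 106 107 101  90  82  83  86  91  94  98 101 103
   98  91  84  71  64  57]
 [ 92  92  96  96 102 106 106 105 103  95  91  88  91  94  97  98 102 101
  100  94  89  81  69  58]
 [ 92  92  94  97 102 107 108 109 106 100  99  97  99  99 100 101 103 101
   96  92  92  87  78  60]]
s5 150 [409 431]
s5 170 [413 420]
s5 182 [412 418]
s5 188 [410 416]
s6 150 [408 426]
s6 170 [408 424]
s6 182 [411 425]
s6 188 [415 424]
```

The brass stays fully visible at both ends of the twist while the hole edge moves only about 2 mm across it. The lateral reactions build up on both sides, so it's latched with play. I'll centre it at about 4° and do a gentle pull test.

>>> play_rows(increments=[{"slide":[0,0,0],"angular":[0,0,2.5],"claw":-1},{"slide":[0,0,0],"angular":[0,0,2.5],"claw":-1},{"slide":[0,0,0],"angular":[0,0,2.5],"claw":-1},{"slide":[0,0,0],"angular":[0,0,2.5],"claw":-1},{"slide":[0,0,0],"angular":[0,0,0],"claw":-1}])

```text
time: 22.55
ee_pos: [0.5077, 0.1382, 0.1446]
tcp_rot: [180.0, 0.1, -176.3]
wrist_force: [-0.7, -1.7, 4.4]
opening: 0.0114
grasp_force: 49.1
```

>>> play_rows(increments=[{"slide":[0,0,-0.5],"angular":[0,0,0],"claw":-1},{"slide":[0,0,-0.5],"angular":[0,0,0],"claw":-1},{"slide":[0,0,-0.5],"angular":[0,0,0],"claw":-1},{"slide":[0,0,-0.5],"angular":[0,0,0],"claw":-1}])

```text
time: 22.95
ee_pos: [0.5072, 0.138, 0.1457]
tcp_rot: [180.0, -0.0, -176.2]
wrist_force: [-0.0, 1.1, -2.5]
opening: 0.0117
grasp_force: 48.8
```

>>> play_rows(increments=[{"slide":[0,0,-0.5],"angular":[0,0,0],"claw":-1},{"slide":[0,0,-0.5],"angular":[0,0,0],"claw":-1}])

```text
time: 23.15
ee_pos: [0.5073, 0.138, 0.1467]
tcp_rot: [180.0, -0.0, -176.2]
wrist_force: [0.5, 0.8, -7.5]
opening: 0.0116
grasp_force: 48.7
```

>>> play_rows(increments=[{"slide":[0,0,-0.5],"angular":[0,0,0],"claw":-1},{"slide":[0,0,-0.5],"angular":[0,0,0],"claw":-1}])

```text
time: 23.35
ee_pos: [0.5072, 0.138, 0.1471]
tcp_rot: [-180.0, -0.0, -176.2]
wrist_force: [2.5, 0.3, -16.1]
opening: 0.011
grasp_force: 48.7
```

>>> play_rows(increments=[{"slide":[0,0,-0.5],"angular":[0,0,0],"claw":-1},{"slide":[0,0,-0.5],"angular":[0,0,0],"claw":-1}])

```text
time: 23.55
ee_pos: [0.507, 0.1379, 0.1477]
tcp_rot: [-180.0, -0.1, -176.2]
wrist_force: [2.9, 1.3, -24.1]
opening: 0.0117
grasp_force: 48.6
```

Fz rises steeply, to −24 N, so the button is holding the tube down: it is locked. I'll lower it back home, release and retreat.

>>> play_rows(increments=[{"slide":[0,0,1],"angular":[0,0,0],"claw":-1},{"slide":[0,0,1],"angular":[0,0,0],"claw":-1},{"slide":[0,0,1],"angular":[0,0,0],"claw":-1},{"slide":[0,0,0.5],"angular":[0,0,0],"claw":-1},{"slide":[0,0,0.5],"angular":[0,0,0],"claw":-1}])

```text
time: 24.05
ee_pos: [0.5079, 0.1382, 0.1465]
tcp_rot: [180.0, 0.2, -176.2]
wrist_force: [-0.8, 0.6, -3.3]
opening: 0.0115
grasp_force: 51.2
```

>>> play_rows(increments=[{"slide":[0,0,0.5],"angular":[0,0,0],"claw":-1},{"slide":[0,0,0],"angular":[0,0,0],"claw":-1}])

```text
time: 24.25
ee_pos: [0.5081, 0.1382, 0.1457]
tcp_rot: [180.0, 0.2, -176.2]
wrist_force: [-0.1, -0.4, -2.2]
opening: 0.0113
grasp_force: 51.5
```

>>> play_rows(increments=[{"slide":[0,0,0.5],"angular":[0,0,0],"claw":-1},{"slide":[0,0,0.5],"angular":[0,0,0],"claw":-1},{"slide":[0,0,0],"angular":[0,0,0],"claw":-1}])

```text
time: 24.55
ee_pos: [0.5081, 0.1381, 0.1447]
tcp_rot: [180.0, 0.2, -176.2]
wrist_force: [-0.7, -1.3, 6.1]
opening: 0.0111
grasp_force: 52.5
```

>>> play_rows(increments=[{"slide":[0,0,0.3],"angular":[0,0,0],"claw":-1},{"slide":[0,0,0.3],"angular":[0,0,0],"claw":-1},{"slide":[0,0,0],"angular":[0,0,0],"claw":-1}])

```text
time: 24.85
ee_pos: [0.5082, 0.1381, 0.1447]
tcp_rot: [180.0, 0.2, -176.2]
wrist_force: [-1.3, -2.4, 8.8]
opening: 0.0117
grasp_force: 53.0
```

Home again, with about 9 N. Now release and go up.

>>> play_rows(increments=[{"slide":[0,0,0],"angular":[0,0,0],"claw":0},{"slide":[0,0,0],"angular":[0,0,0],"claw":0.5},{"slide":[0,0,0],"angular":[0,0,0],"claw":1},{"slide":[0,0,0],"angular":[0,0,0],"claw":1},{"slide":[0,0,-10],"angular":[0,0,0],"claw":1},{"slide":[0,0,-25],"angular":[0,0,0],"claw":1},{"slide":[0,0,-35],"angular":[0,0,0],"claw":1},{"slide":[0,0,-30],"angular":[0,0,0],"claw":1}])

```text
time: 25.65
ee_pos: [0.5074, 0.138, 0.2454]
tcp_rot: [180.0, 0.1, -176.2]
wrist_force: [0.3, -0.0, -0.4]
opening: 0.0854
grasp_force: 0.0
```

>>> play_rows(increments=[{"slide":[0,0,0],"angular":[0,0,0],"claw":1},{"slide":[0,0,0],"angular":[0,0,0],"claw":1},{"slide":[0,0,0],"angular":[0,0,0],"claw":1}])

```text
time: 25.95
ee_pos: [0.5073, 0.138, 0.2424]
tcp_rot: [180.0, -0.0, -176.2]
wrist_force: [-0.5, -0.3, -0.3]
opening: 0.0852
grasp_force: 0.0
```

```bash
python3 - <<'E'
from h import *
import cv2
s=bot.camera("scene")[:,:,::-1];cv2.imwrite("pics/s7.png",s)
cv2.imwrite("pics/z7.png",cv2.resize(s[170:240,370:450],(640,560),interpolation=cv2.INTER_CUBIC))
E
```

```text
(no output)
```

View pics/z7.png

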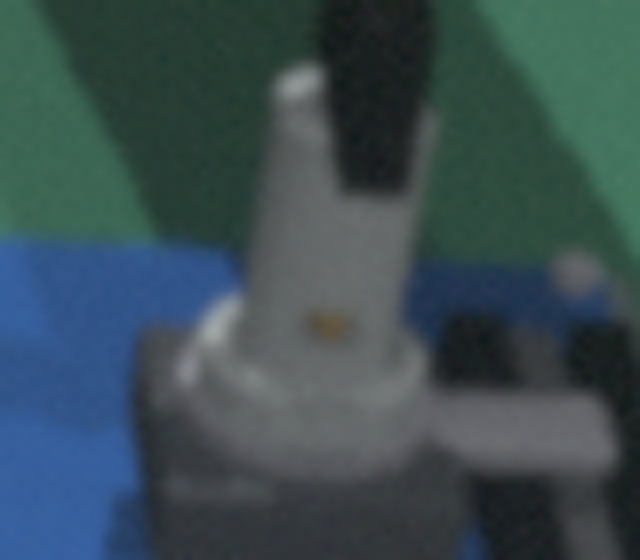

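The handle stands free on the post with its collar on the shoulder. The brass is centred in the hole at about (330,322) of the crop, and the gripper is clear.

```bash
python3 -c "
from workcell import bot
print(bot.job_done())"
```

```text
the job is handed in; nothing more can be done
None
```

The handle is fully home on the post and locked: a pull of about 24 N didn't lift it off, and the camera shows the brass button in its hole. I let go of it and handed the job in at about 26 s; the hand-in returned no verdict.

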